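# Reverse the reagent bottle row into the bench rack

## Robot

A 7-joint arm with a two-finger parallel gripper is mounted at the origin on a cart in front of the work surface, level with it; the furniture and walls round the work are solid. World frame = base frame: x ahead of the robot, y to its left, z up, the work surface at z = 0. Lengths are in m, angles in degrees, forces in N, time in s.
With the tool pointing down it reaches from about 0.4 to 0.85 m from the base axis. Payload 4.4 kg.
Tool frame: the origin (TCP) lies midway between the tips of the shut fingers; the grasp point (between the pads) lies 19 mm behind it; z points along the fingers, y is the line along which they close (so a half turn about z gives the same grasp; the last joint's range is limited). The gripper opens to 94 mm and grips with 3 to 60 N. Pads are 16 mm wide; open, the fingers measure 119 mm over their backs; the gripper's body (75 mm by 177 mm) begins 78 mm behind the grasp point.
Start: joints at [-78.942, 36.005, 2.206, 86.941, -1.547, 57.084, -1.146], TCP at [0.166, 0.628, 0.205] pointing down, gripper open.
Joint ranges: [-175.42, 175.42], [-21.48, 121.26], [-71.46, 75.88], [10.55, 141.38], [-63.04, 243.04], [13.31, 113.54], [-168.57, 168.57]. Speed limits (degrees/s): [147.25, 147.25, 180, 180, 180, 180, 180].

## Interface

Orientations are given as [roll, pitch, yaw] about the fixed x, y, z axes, in that order (R = Rz(yaw) Ry(pitch) Rx(roll)).
In Python, from bench import telemetry, cams, order gives the robot as it stands.
- The arm moves only by the shell command python3 -m pendant 'ROWS' [OPENING] [FORCE]. ROWS is JSON, a list of rows, each a list of 4 numbers: the shift along the world's x, y, z in cm, then the turn about the world's z in units of 8 degrees (1.0 is 8 degrees). In form: [[dx, dy, dz, turn], ...]. A call has 1 to 12 rows; each row is the pose to reach, as a shift and turn from the pose commanded when the call began; what a row does not reach only later rows make up. A row lasts 1/10 s, in which the tool goes at most 50 mm and 8.59 degrees, less where a joint would pass 70% of its speed; a pose out of reach is approached as far as the arm can. A call with a gripper value outside its range is refused whole. OPENING is the finger opening in cm, from 0 to 9.4, set as the call begins (- or left out, the last holds). The fingers move at their own pace and stop on an object; FORCE is the grip in N (left out, the last holds). Time passes only in rows, so rows that repeat a pose let the fingers close. It gives the time, the measured TCP pose, the force, the opening and the grip force at its end, in the units of the state.
- telemetry.state(): the state, without advancing time (a new reading comes with each control period).
- cams.camera(name): name is "side" or "top"; returns a dict with "img" (480x640x3 uint8, blue, green, red), "K" (3x3 intrinsics, pixels), "position" and "rotation" of the camera in the world. Camera axes: x right, y up, looking along -z (the intrinsics and any distortion apply to the point x, -y, -z); pixel columns grow to the right and rows downward; lengths in m; the calibration is good to about 2 mm. A picture is of the moment at which its call begins. There is no depth.
- order.sign_off(): hands the job in; it is judged then, once.
The state is a dict: "time_s": time; "joint_positions": joint angles; "qvel": joint speeds; "tau": joint torques, N m; "eef_pos": TCP position; "orientation": TCP orientation; "ft_force": force on the tool from outside, world axes, zero at the start; "torque": the same for the moment, N m; "grip_width": finger opening in m; "gripper_force": force on a finger pad.
Only numpy, scipy, OpenCV 4.12 (cv2) and the standard library are available. Lean on these libraries where they do the work, as an engineer would, in place of code of your own. Each camera call takes 0.05 s, during which the arm holds its last target. There are 200 camera calls.

## Task

Move the four bottles from the white storage rack into the black bench rack in reverse order: the bottle that stands farthest left in the white rack goes into the rightmost well of the black rack, the next one beside it, and so on, so that the row is mirrored. Keep the bottles upright, and leave each standing on the floor of its own well.

Things in the scene. Friction and masses are not known exactly. Their poses are not given: they have to be found in the camera images.
- store_rack: White rack, steel end loops, holds the bottles at the start. Fixed, 76 x 292 mm (316 mm over loops), left or right of the robot. Row of four open wells, centres at y = 108, 36, -36, -108 mm, x = 0; each 68 mm square inside, 4 mm walls up to z = 16 mm, floor at z = 4 mm. Origin: centre of underside; y along the row, to the robot's left within 0.2 rad; z up.
- bench_rack: Black rack, orange end loops, empty at the start. Fixed, 76 x 292 mm (316 mm over loops), left or right of the robot. Row of four open wells, centres at y = 108, 36, -36, -108 mm, x = 0; each 68 mm square inside, 4 mm walls up to z = 16 mm, floor at z = 4 mm. Origin: centre of underside; y along the row, to the robot's left within 0.2 rad; z up.
- bottle_red: White plastic bottle with red cap and pink label: 52 mm diameter body, 98 mm tall; upright screw cap 34 mm in diameter forming the top 18 mm (the shoulder tapers in below it). 0.1 to 0.2 kg, rigid and closed. Origin: centre of its underside, z up. Starts upright on the mat of its colour in the white rack.
- bottle_yellow: White plastic bottle with yellow cap and yellow label: 52 mm diameter body, 98 mm tall; upright screw cap 34 mm in diameter forming the top 18 mm (the shoulder tapers in below it). 0.1 to 0.2 kg, rigid and closed. Origin: centre of its underside, z up. Starts upright on the mat of its colour in the white rack.
- bottle_blue: White plastic bottle with blue cap and light blue label: 52 mm diameter body, 98 mm tall; upright screw cap 34 mm in diameter forming the top 18 mm (the shoulder tapers in below it). 0.1 to 0.2 kg, rigid and closed. Origin: centre of its underside, z up. Starts upright on the mat of its colour in the white rack.
- bottle_brown: Brown bottle with black cap: 42 mm diameter body, 85 mm tall; upright screw cap 27 mm in diameter forming the top 18 mm (the shoulder tapers in below it). About 0.1 kg, rigid and closed. Origin: centre of its underside, z up. Starts upright on the brown mat in the white rack.
- mat_red: Red square mat, 64 x 64 x 3 mm, fixed in one well of the white rack; the red bottle starts centred on it, so it shows (at the corners round the bottle) which well that bottle came from. Origin: centre of its underside.
- mat_yellow: Yellow square mat, 64 x 64 x 3 mm, fixed in one well of the white rack; the yellow bottle starts centred on it, so it shows (at the corners round the bottle) which well that bottle came from. Origin: centre of its underside.
- mat_blue: Blue square mat, 64 x 64 x 3 mm, fixed in one well of the white rack; the blue bottle starts centred on it, so it shows (at the corners round the bottle) which well that bottle came from. Origin: centre of its underside.
- mat_brown: Brown square mat, 64 x 64 x 3 mm, fixed in one well of the white rack; the brown bottle starts centred on it, so it shows (at the corners round the bottle) which well that bottle came from. Origin: centre of its underside.

How it is judged (in metres and radians):
At the end, for the whole second after the job is handed in: All four bottles stand upright (0.09 rad) and at rest on the well floors of the black rack, each within 15 mm of its well centre along each rack axis (underside under 9 mm above the rack underside), in the reverse of their starting order in the white rack (shown by the mats) (((y of mat_red in the frame of store_rack between 0.088 and 0.128 m and y of bottle_red in the frame of bench_rack between -0.123 and -0.093 m) or (y of mat_red in the frame of store_rack between 0.016 and 0.056 m and y of bottle_red in the frame of bench_rack between -0.051 and -0.021 m) or (y of mat_red in the frame of store_rack between -0.056 and -0.016 m and y of bottle_red in the frame of bench_rack between 0.021 and 0.051 m) or (y of mat_red in the frame of store_rack between -0.128 and -0.088 m and y of bottle_red in the frame of bench_rack between 0.093 and 0.123 m)) and x of bottle_red in the frame of bench_rack between -0.015 and 0.015 m and z of each of bottle_red, bottle_yellow, bottle_blue, bottle_brown in the frame of bench_rack below 0.009 m and angle between each of bottle_red, bottle_yellow, bottle_blue, bottle_brown's own z axis and vertical below 0.09 rad and linear speed of each of bottle_red, bottle_yellow, bottle_blue, bottle_brown below 0.02 m/s and ((y of mat_yellow in the frame of store_rack between 0.088 and 0.128 m and y of bottle_yellow in the frame of bench_rack between -0.123 and -0.093 m) or (y of mat_yellow in the frame of store_rack between 0.016 and 0.056 m and y of bottle_yellow in the frame of bench_rack between -0.051 and -0.021 m) or (y of mat_yellow in the frame of store_rack between -0.056 and -0.016 m and y of bottle_yellow in the frame of bench_rack between 0.021 and 0.051 m) or (y of mat_yellow in the frame of store_rack between -0.128 and -0.088 m and y of bottle_yellow in the frame of bench_rack between 0.093 and 0.123 m)) and x of bottle_yellow in the frame of bench_rack between -0.015 and 0.015 m and ((y of mat_blue in the frame of store_rack between 0.088 and 0.128 m and y of bottle_blue in the frame of bench_rack between -0.123 and -0.093 m) or (y of mat_blue in the frame of store_rack between 0.016 and 0.056 m and y of bottle_blue in the frame of bench_rack between -0.051 and -0.021 m) or (y of mat_blue in the frame of store_rack between -0.056 and -0.016 m and y of bottle_blue in the frame of bench_rack between 0.021 and 0.051 m) or (y of mat_blue in the frame of store_rack between -0.128 and -0.088 m and y of bottle_blue in the frame of bench_rack between 0.093 and 0.123 m)) and x of bottle_blue in the frame of bench_rack between -0.015 and 0.015 m and ((y of mat_brown in the frame of store_rack between 0.088 and 0.128 m and y of bottle_brown in the frame of bench_rack between -0.123 and -0.093 m) or (y of mat_brown in the frame of store_rack between 0.016 and 0.056 m and y of bottle_brown in the frame of bench_rack between -0.051 and -0.021 m) or (y of mat_brown in the frame of store_rack between -0.056 and -0.016 m and y of bottle_brown in the frame of bench_rack between 0.021 and 0.051 m) or (y of mat_brown in the frame of store_rack between -0.128 and -0.088 m and y of bottle_brown in the frame of bench_rack between 0.093 and 0.123 m)) and x of bottle_brown in the frame of bench_rack between -0.015 and 0.015 m); the robot touches nothing.
It fails at once if the red bottle is tipped over (angle between bottle_red's own z axis and vertical above 0.6 rad).
It fails at once if the yellow bottle is tipped over (angle between bottle_yellow's own z axis and vertical above 0.6 rad).
It fails at once if the blue bottle is tipped over (angle between bottle_blue's own z axis and vertical above 0.6 rad).
It fails at once if the brown bottle is tipped over (angle between bottle_brown's own z axis and vertical above 0.6 rad).
It also fails if it takes over 120 s, if anything falls off the work surface, if the arm or the gripper's body presses on something with over 40 N, if the wrist force passes 120 N, or if a joint passes its speed limit or range.

## Working session

There is one attempt and no reset: what is moved stays moved. The work goes in short steps, Python scripts to look and compute and a shell command to move; the robot and the scene stay as the last step left them, time stands still between calls to the robot, and variables do not carry over. Pictures are saved under pics/ and viewed, at most 14 in all, crops included, and the job is handed in when it is done.

```bash
mkdir -p pics; ls; python3 - <<'E'
from bench import telemetry, cams
import cv2
s=telemetry.state();print(s)
for n in("side","top"):
    c=cams.camera(n);cv2.imwrite(f"pics/{n}0.png",c["img"]);print(n,{k:v for k,v in c.items() if k!="img"})
E
```

```text
pics
{'time_s': 0.0, 'joint_positions': array([-78.939267  ,  36.0575463 ,   2.2028936 ,  86.99454856,
        -1.5472546 ,  57.07997146,  -1.14462438]), 'qvel': array([ 0.00617519, -0.0280545 ,  0.02358486, -0.11060092, -0.0169885 ,
       -0.00829795, -0.02653671]), 'tau': array([ 3.78734576e-04, -5.49709976e+01,  1.14361390e+00, -1.86632699e+01,
       -5.22561616e-02,  2.38125608e-02,  1.49590642e-04]), 'eef_pos': array([0.1661891 , 0.62774254, 0.20457778]), 'orientation': array([-1.79897626e+02,  1.19364620e-03,  1.65170117e+02]), 'ft_force': array([-0.3758847 ,  1.45026671, -0.95768046]), 'torque': array([ 0.00574391, -0.01685333,  0.02099235]), 'gripper_force': 0.0, 'grip_width': 0.09377856818675873}
side {'K': array([[538.70025652,   0.        , 316.33626073],
       [  0.        , 538.70025652, 232.85643851],
       [  0.        ,   0.        ,   1.        ]]), 'position': array([ 0.40291196, -1.13155768,  0.59204223]), 'rotation': array([64.87124413, -1.04690174, -3.80896755])}
top {'K': array([[548.9188165 ,   0.        , 323.72047671],
       [  0.        , 548.9188165 , 233.10979368],
       [  0.        ,   0.        ,   1.        ]]), 'position': array([0.31165741, 0.01285073, 1.11470823]), 'rotation': array([  9.34549198,  -1.35421466, -89.11818055])}
```

View pics/side0.png

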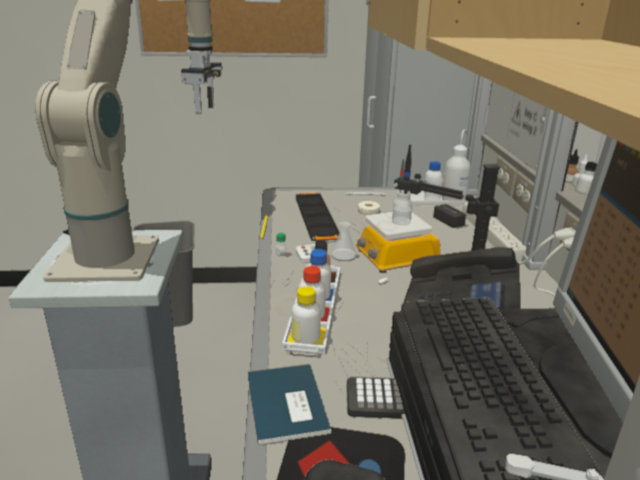

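View pics/top0.png

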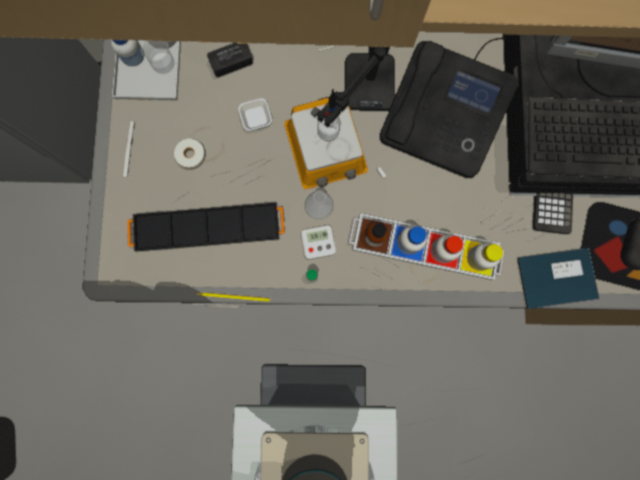

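The top view shows the white rack at the right, pixels (350–503, 215–277), with brown, blue, red, yellow from left to right. The black rack is at the left, (130–285, 203–250). The side view has both racks too, with caps at about (306,296), (313,275), (319,257), (321,245). Next: enlarged crops.

```bash
cat > h.py <<'E'
import numpy as np, cv2
from scipy.spatial.transform import Rotation as R
from bench import cams, telemetry
def ray(c,p):
    K=c["K"]; d=np.array([(p[0]-K[0,2])/K[0,0],-(p[1]-K[1,2])/K[1,1],-1])
    return R.from_euler("xyz",c["rotation"],degrees=True).as_matrix()@d
def atz(c,p,z):
    d=ray(c,p); o=np.array(c["position"]); return o+d*(z-o[2])/d[2]
def tri(c1,p1,c2,p2):
    a,b=np.array(c1["position"]),np.array(c2["position"]);d,e=ray(c1,p1),ray(c2,p2)
    s=np.linalg.lstsq(np.c_[d,-e],b-a,rcond=None)[0]; P,Q=a+s[0]*d,b+s[1]*e
    return (P+Q)/2,np.linalg.norm(P-Q)
def proj(c,P):
    v=R.from_euler("xyz",c["rotation"],degrees=True).inv().apply(np.array(P)-c["position"])
    K=c["K"]; return np.c_[K[0,0]*v[:,0]/-v[:,2]+K[0,2],-K[1,1]*v[:,1]/-v[:,2]+K[1,2]]
def crop(img,x,y,w,h,s): return cv2.resize(img[y:y+h,x:x+w],None,fx=s,fy=s,interpolation=cv2.INTER_CUBIC)
E
python3 - <<'E'
from h import *
t=cv2.imread("pics/top0.png");s=cv2.imread("pics/side0.png")
cv2.imwrite("pics/c1.png",np.vstack([crop(t,345,205,160,75,5),crop(t,125,195,160,42,5)[:0],cv2.resize(np.clip(crop(t,125,195,165,60,4).astype(float)*1.8,0,255).astype("uint8"),(800,220))]))
a=crop(s,275,230,75,130,4.6); b=np.clip(crop(s,285,183,60,65,7).astype(float)*1.8,0,255).astype("uint8")
H=598;z=np.zeros((H,800,3),"uint8");z[:a.shape[0],:a.shape[1]]=a;z[:b.shape[0],360:360+b.shape[1]]=b
cv2.imwrite("pics/c2.png",z)
E
```

```text
(no output)
```

View pics/c1.png

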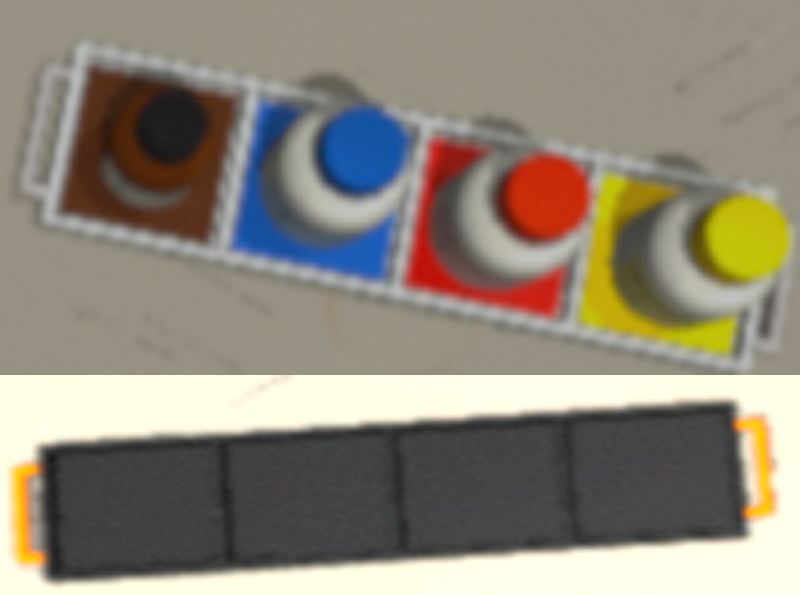

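View pics/c2.png

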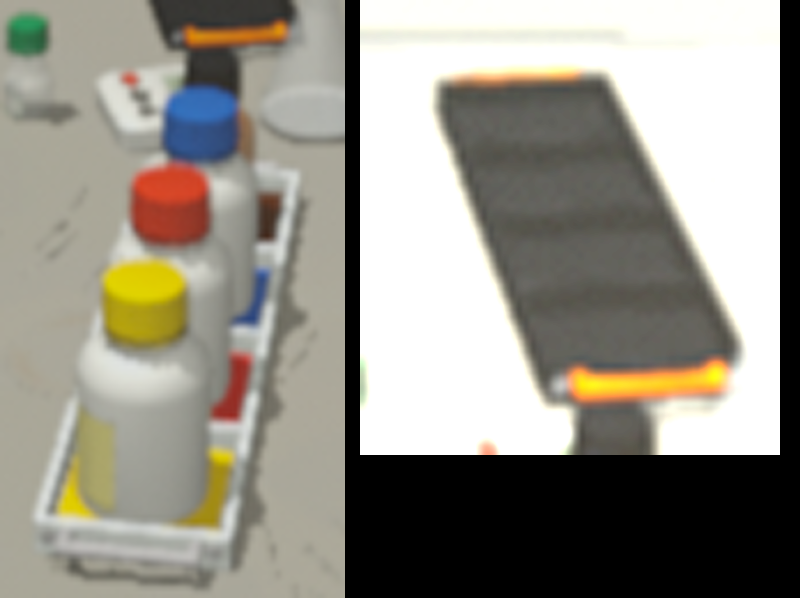

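In c1 the cap-top centres are at about brown (172,126), blue (363,149), red (547,195) and yellow (750,236). The white rim corners are (78,45), (775,190), (748,368), (45,222), and the black rim corners (40,447), (735,404), (745,535), (48,580). In c2 the side cap tops are brown (213,58), blue (202,104), red (171,184) and yellow (145,283). The side black rim corners are (437,85), (607,78), (738,350), (548,400).

```bash
cat > m.py <<'E'
from h import *
from scipy.optimize import least_squares
T=cams.camera("top");S=cams.camera("side")
tw=lambda p:(345+(p[0]+.5)/5-.5,205+(p[1]+.5)/5-.5)
tb=lambda p:(125+(p[0]+.5)/4.848-.5,195+(p[1]-375+.5)/3.667-.5)
sa=lambda p:(275+(p[0]+.5)/4.6-.5,230+(p[1]+.5)/4.6-.5)
sb=lambda p:(285+(p[0]-360+.5)/7-.5,183+(p[1]+.5)/7-.5)
for n,a,b in(("brown",(172,126),(213,58)),("blue",(363,149),(202,104)),("red",(547,195),(171,184)),("yellow",(750,236),(145,283))):
    P,g=tri(T,tw(a),S,sa(b));print(n,P.round(4),"gap",round(g,4),"top@z",atz(T,tw(a),.105 if n!="brown" else .092).round(4))
# corner order: far-left, far-right, near-right, near-left in world
M=np.array([[.038,.146],[.038,-.146],[-.038,-.146],[-.038,.146]])
def fit(name,top,side,si):
    print(name,"tri z",[(tri(T,top[i],S,s)[0].round(4).tolist(),round(tri(T,top[i],S,s)[1],4)) for i,s in zip(si,side)])
    def f(v,z=.016):
        c,s=np.cos(v[2]),np.sin(v[2]);W=np.c_[M@np.array([[c,s],[-s,c]])+v[:2],np.full(4,z)]
        return np.r_[(proj(T,W)-top).ravel(),0.5*(proj(S,W[si])-side).ravel()]
    r=least_squares(f,[.5,0.2 if name=="black" else -.2,0]);v=r.x
    print(name,v.round(4),"deg",np.degrees(v[2]).round(2),"res px",r.fun.round(1))
    for y in(.108,.036,-.036,-.108):print("  well",y,(v[:2]+y*np.array([-np.sin(v[2]),np.cos(v[2])])).round(4))
fit("white",np.array([tw(p) for p in((78,45),(775,190),(748,368),(45,222))]),np.array([sa(p) for p in((236,530),(38,518))]),[1,2])
fit("black",np.array([tb(p) for p in((40,447),(735,404),(745,535),(48,580))]),np.array([sb(p) for p in((607,78),(738,350),(548,400),(437,85))]),[0,1,2,3])
E
python3 m.py
```

```text
brown [ 0.4892 -0.1135  0.0913] gap 0.0007 top@z [ 0.4887 -0.1134  0.092 ]
blue [ 0.4793 -0.1837  0.1038] gap 0.0 top@z [ 0.4791 -0.1835  0.105 ]
red [ 0.4626 -0.2528  0.1032] gap 0.0015 top@z [ 0.463  -0.2523  0.105 ]
yellow [ 0.4484 -0.3289  0.1031] gap 0.0017 top@z [ 0.449  -0.3283  0.105 ]
white tri z [([0.4805, -0.3687, 0.0176], np.float64(0.001)), ([0.4068, -0.3557, 0.0159], np.float64(0.0011))]
white [ 0.471  -0.22   -0.1881] deg -10.77 res px [-0.3 -0.4  0.6 -0.4  0.4  0.5 -0.9  0.3  0.1  0.7  0.   0.1]
  well 0.108 [ 0.4912 -0.1139]
  well 0.036 [ 0.4777 -0.1846]
  well -0.036 [ 0.4643 -0.2553]
  well -0.108 [ 0.4508 -0.3261]
black tri z [([0.5247, 0.3779, 0.0119], np.float64(0.0002)), ([0.5521, 0.0875, 0.0191], np.float64(0.003)), ([0.4824, 0.0822, 0.0024], np.float64(0.0005)), ([0.4511, 0.3691, 0.0126], np.float64(0.0008))]
black [0.5023 0.2282 0.1039] deg 5.95 res px [-0.4 -0.4  0.4 -0.4  1.2  0.5 -0.8  0.4  0.1 -0.6  0.9  0.5 -0.4 -2.2
 -0.4 -0.5]
  well 0.108 [0.4911 0.3356]
  well 0.036 [0.4986 0.264 ]
  well -0.036 [0.506  0.1924]
  well -0.108 [0.5135 0.1208]
```

```bash
python3 -m pendant '[[29.4,-32.8,4.5,-8.65],[29.4,-32.8,4.5,-8.65],[29.4,-32.8,4.5,-8.65],[29.4,-32.8,4.5,-8.65],[29.4,-32.8,4.5,-8.65],[29.4,-32.8,4.5,-8.65],[29.4,-32.8,4.5,-8.65],[29.4,-32.8,4.5,-8.65],[29.4,-32.8,4.5,-8.65],[29.4,-32.8,4.5,-8.65],[29.4,-32.8,4.5,-8.65],[29.4,-32.8,4.5,-8.65]]' 9.4; python3 -c "
from h import *
T=cams.camera('top');S=cams.camera('side');print(tri(T,(328,120),S,(398,183)),tri(T,(318,188),S,(347,224)))"
```

```text
time_s: 1.4
eef_pos: [0.4591, 0.3017, 0.2501]
orientation: [-179.9, -0.0, 96.1]
ft_force: [0.5, 0.3, -0.4]
grip_width: 0.0941
gripper_force: 0.0
(array([ 0.66805932, -0.01117105,  0.18587439]), np.float64(0.0009705116251460888)) (array([0.56468218, 0.00361227, 0.08130793]), np.float64(0.010956319557761964))
```

```bash
python3 -m pendant '[[3,-41.4,0,-2.1],[3,-41.4,0,-2.1],[3,-41.4,0,-2.1],[3,-41.4,0,-2.1],[3,-41.4,0,-2.1],[3,-41.4,0,-2.1],[3,-41.4,0,-2.1],[3,-41.4,0,-2.1],[3,-41.4,0,-2.1],[3,-41.4,-2,-2.1],[3,-41.4,-6,-2.1],[3,-41.4,-6,-2.1]]'
```

```text
time_s: 2.7
eef_pos: [0.4873, -0.1114, 0.187]
orientation: [-179.5, -0.0, 79.3]
ft_force: [-0.1, 1.5, -0.3]
grip_width: 0.0942
gripper_force: 0.0
```

```bash
python3 -m pendant '[[0,0,0,0],[0,0,0,0],[0,0,0,0]]'; python3 -c "
from h import *
T=cams.camera('top');S=cams.camera('side');cv2.imwrite('pics/g1.png',np.hstack([crop(T['img'],300,180,130,100,3),crop(S['img'],250,100,136,100,3)]))"
```

```text
time_s: 3.0
eef_pos: [0.4915, -0.1135, 0.192]
orientation: [179.8, -0.0, 79.2]
ft_force: [-0.2, -0.2, -0.2]
grip_width: 0.0938
gripper_force: 0.0
```

View pics/g1.png

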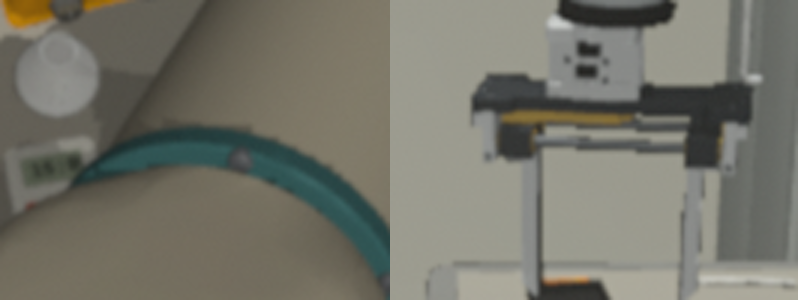

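The side crop shows the open gripper above the white rack with fingers spread across the row. The arm hides the rack in the top view. The position matches the target, so I descend on brown and grip.

```bash
python3 -m pendant '[[0,0,-3,0],[0,0,-7,0],[0,0,-10,0],[0,0,-12,0],[0,0,-14,0],[0,0,-15.5,0],[0,0,-16.2,0],[0,0,-16.2,0],[0,0,-16.2,0]]' && python3 -m pendant '[[0,0,0,0],[0,0,0,0],[0,0,0,0],[0,0,0,0],[0,0,0,0],[0,0,0,0],[0,0,0,0],[0,0,0,0]]' 3.5 25
```

```text
time_s: 4.0
eef_pos: [0.4909, -0.1138, 0.0292]
orientation: [179.9, 0.0, 79.2]
ft_force: [0.6, 0.0, 0.7]
grip_width: 0.094
gripper_force: 0.0
time_s: 4.8
eef_pos: [0.4901, -0.1136, 0.0284]
orientation: [-180.0, -0.0, 79.2]
ft_force: [-0.9, -0.3, 0.4]
grip_width: 0.0411
gripper_force: 25.0
```

```bash
python3 -m pendant '[[0,0,2,0],[0,0,5,0],[0,0,9,0],[0,0,13,0],[0,0,14,0],[0.4,4,14,0.4],[0.8,8,14,0.8],[1.2,12,14,1.2],[1.6,16,14,1.6],[2,20,14,1.9],[2.3,23.4,14,2.1],[2.3,23.4,14,2.1]]' && python3 -m pendant '[[0,0,0,0],[0,0,0,0],[0,0,0,0]]'
```

```text
time_s: 6.0
eef_pos: [0.5125, 0.1268, 0.167]
orientation: [-179.9, -0.2, 96.5]
ft_force: [-0.0, -0.3, -1.1]
grip_width: 0.0411
gripper_force: 25.0
time_s: 6.3
eef_pos: [0.5131, 0.1186, 0.1683]
orientation: [-180.0, 0.0, 95.8]
ft_force: [0.0, -0.1, -0.6]
grip_width: 0.0414
gripper_force: 25.0
```

```bash
python3 -m pendant '[[0,0.1,-3,0],[0,0.1,-7,0],[0,0.1,-10,0],[0,0.1,-12,0],[0,0.1,-13,0],[0,0.1,-13.7,0],[0,0.1,-14,0],[0,0.1,-14.2,0],[0,0.1,-14.2,0],[0,0.1,-14.2,0]]' && python3 -m pendant '[[0,0,0,0],[0,0,0,0],[0,0,0,0],[0,0,0,0],[0,0,0,0],[0,0,0,0],[0,0,2,0],[0,0,6,0],[0,0,11,0],[0,0,16,0],[0,0,16,0],[0,0,16,0]]' 9.4
```

```text
time_s: 7.3
eef_pos: [0.5138, 0.1216, 0.0271]
orientation: [179.9, -0.0, 96.0]
ft_force: [0.6, -0.2, -0.7]
grip_width: 0.0407
gripper_force: 25.0
time_s: 8.5
eef_pos: [0.5138, 0.1218, 0.1876]
orientation: [179.9, -0.1, 96.0]
ft_force: [-0.8, 0.5, 0.2]
grip_width: 0.0937
gripper_force: 0.0
```

```bash
python3 -m pendant '[[-3.5,-30.5,0,-2.1],[-3.5,-30.5,0,-2.1],[-3.5,-30.5,0,-2.1],[-3.5,-30.5,0,-2.1],[-3.5,-30.5,0,-2.1],[-3.5,-30.5,0,-2.1],[-3.5,-30.5,0,-2.1],[-3.5,-30.5,0,-2.1],[-3.5,-30.5,0,-2.1],[-3.5,-30.5,0,-2.1],[-3.5,-30.5,0,-2.1]]'; python3 -c "
from h import *
T=cams.camera('top');S=cams.camera('side');cv2.imwrite('pics/g2.png',np.hstack([crop(T['img'],120,180,180,90,2.5),crop(S['img'],280,180,70,75,4)[:225]]))"; python3 -c "
from bench import telemetry as t;s=t.state();print(s['eef_pos'],s['orientation'])"
```

```text
time_s: 9.6
eef_pos: [0.4786, -0.1816, 0.1861]
orientation: [-180.0, -0.0, 79.4]
ft_force: [0.2, -0.2, 0.5]
grip_width: 0.0939
gripper_force: 0.0
[ 0.47861911 -0.18229223  0.18638406] [-1.79987225e+02 -2.37371614e-02  7.93022827e+01]
```

View pics/g2.png

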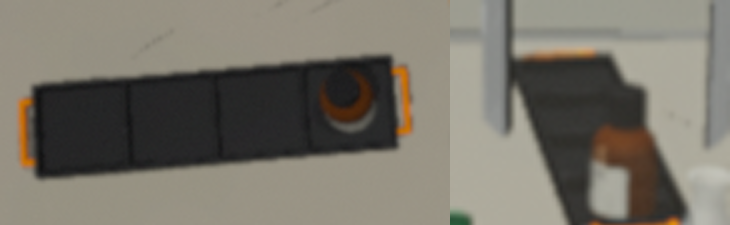

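Brown stands upright in the rightmost black well, cap top at about (257,215) in the full top image. Blue is next.

```bash
python3 -c "
from h import *
T=cams.camera('top');print(atz(T,(257,214.6),.089))"; python3 -m pendant '[[0,-0.1,-3,0],[0,-0.1,-7,0],[0,-0.1,-10,0],[0,-0.1,-12,0],[0,-0.1,-14,0],[0,-0.1,-15.2,0],[0,-0.1,-15.2,0],[0,-0.1,-15.2,0]]' && python3 -m pendant '[[0,0,0,0],[0,0,0,0],[0,0,0,0],[0,0,0,0],[0,0,0,0],[0,0,0,0],[0,0,0,0]]' 4.5 25
```

```text
[0.51404032 0.11848593 0.089     ]
time_s: 10.55
eef_pos: [0.4786, -0.1847, 0.0349]
orientation: [180.0, 0.0, 79.2]
ft_force: [0.5, -0.5, 0.1]
grip_width: 0.0937
gripper_force: 0.0
time_s: 11.25
eef_pos: [0.4785, -0.1847, 0.0346]
orientation: [180.0, -0.0, 79.2]
ft_force: [0.4, -0.2, 1.9]
grip_width: 0.0511
gripper_force: 25.0
```

```bash
python3 -m pendant '[[0,0,2,0],[0,0,6,0],[0,0,10,0],[0,0,14,0],[0.3,4,14,0.3],[0.6,8.5,14,0.6],[0.9,13,14,0.9],[1.2,17.5,14,1.2],[1.5,22,14,1.5],[1.8,26.5,14,1.8],[2.2,31,14,2.1],[2.5,34.5,14,2.1]]' && python3 -m pendant '[[0.2,3.2,0,0],[0.2,3.2,0,0],[0.2,3.2,0,0],[0.2,3.2,0,0],[0.2,3.2,0,0]]'
```

```text
time_s: 12.45
eef_pos: [0.5026, 0.1635, 0.1742]
orientation: [-180.0, -0.0, 96.2]
ft_force: [1.0, 0.1, -1.4]
grip_width: 0.0514
gripper_force: 25.0
time_s: 12.95
eef_pos: [0.5053, 0.1907, 0.1745]
orientation: [-180.0, 0.0, 95.8]
ft_force: [0.3, -0.7, -1.0]
grip_width: 0.0513
gripper_force: 25.0
```

```bash
python3 -m pendant '[[0,0.1,-3,0],[0,0.1,-7,0],[0,0.1,-10,0],[0,0.1,-12,0],[0,0.1,-13,0],[0,0.1,-13.7,0],[0,0.1,-14,0],[0,0.1,-14.2,0],[0,0.1,-14.2,0],[0,0.1,-14.2,0]]' && python3 -m pendant '[[0,0,0,0],[0,0,0,0],[0,0,0,0],[0,0,0,0],[0,0,0,0],[0,0,0,0],[0,0,2,0],[0,0,6,0],[0,0,11,0],[0,0,15,0],[0,0,15,0],[0,0,15,0]]' 9.4
```

```text
time_s: 13.95
eef_pos: [0.5058, 0.1936, 0.0331]
orientation: [179.9, -0.0, 96.0]
ft_force: [0.1, -0.2, -1.7]
grip_width: 0.0509
gripper_force: 25.0
time_s: 15.15
eef_pos: [0.5055, 0.1938, 0.1831]
orientation: [179.9, -0.1, 96.0]
ft_force: [-0.0, -1.3, 0.1]
grip_width: 0.0938
gripper_force: 0.0
```

```bash
python3 -m pendant '[[-4.2,-44.7,0,-2.1],[-4.2,-44.7,0,-2.1],[-4.2,-44.7,0,-2.1],[-4.2,-44.7,0,-2.1],[-4.2,-44.7,0,-2.1],[-4.2,-44.7,0,-2.1],[-4.2,-44.7,0,-2.1],[-4.2,-44.7,0,-2.1],[-4.2,-44.7,0,-2.1],[-4.2,-44.7,0,-2.1],[-4.2,-44.7,0,-2.1],[-4.2,-44.7,0,-2.1]]' && python3 -m pendant '[[0,0,0,0],[0,0,0,0]]'
```

```text
time_s: 16.35
eef_pos: [0.4629, -0.2517, 0.1811]
orientation: [-179.8, -0.1, 79.2]
ft_force: [0.1, 0.9, -0.8]
grip_width: 0.0938
gripper_force: 0.0
time_s: 16.55
eef_pos: [0.4637, -0.2519, 0.1822]
orientation: [-180.0, -0.0, 79.3]
ft_force: [-0.5, 0.1, -0.8]
grip_width: 0.0939
gripper_force: 0.0
```

```bash
python3 -m pendant '[[0,-0.1,-3,0],[0,-0.1,-7,0],[0,-0.1,-10,0],[0,-0.1,-12,0],[0,-0.1,-13.8,0],[0,-0.1,-14.8,0],[0,-0.1,-14.8,0],[0,-0.1,-14.8,0]]' && python3 -m pendant '[[0,0,0,0],[0,0,0,0],[0,0,0,0],[0,0,0,0],[0,0,0,0],[0,0,0,0],[0,0,0,0]]' 4.5 25 && python3 -m pendant '[[0,0,2,0],[0,0,6,0],[0,0,10,0],[0,0,14,0],[0.3,4,14,0.3],[0.6,8.5,14,0.6],[0.9,13,14,0.9],[1.2,17.5,14,1.2],[1.5,22,14,1.5],[1.8,26.5,14,1.8],[2.2,31,14,2.1],[2.2,31,14,2.1]]'; python3 -c "
from h import *
T=cams.camera('top');S=cams.camera('side');cv2.imwrite('pics/g3.png',np.hstack([crop(T['img'],120,180,180,90,2.5),crop(S['img'],240,80,100,75,3)]))"
```

```text
time_s: 17.35
eef_pos: [0.4638, -0.2546, 0.035]
orientation: [180.0, 0.0, 79.2]
ft_force: [-0.0, -0.1, 0.5]
grip_width: 0.0937
gripper_force: 0.0
time_s: 18.05
eef_pos: [0.4629, -0.2545, 0.0345]
orientation: [-180.0, -0.0, 79.2]
ft_force: [-1.9, 0.2, 1.0]
grip_width: 0.0503
gripper_force: 25.0
time_s: 19.25
eef_pos: [0.4852, 0.0632, 0.1738]
orientation: [-180.0, -0.2, 96.6]
ft_force: [-0.3, -0.4, -2.3]
grip_width: 0.0501
gripper_force: 25.0
```

View pics/g3.png

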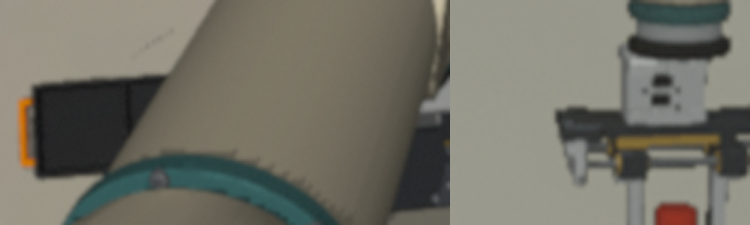

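The side crop shows red held upright between the fingers; the arm covers the placed bottles in the top view. Continuing to the third well.

```bash
python3 -m pendant '[[0.3,4.5,0,0],[0.6,9,0,0],[0.9,13.5,0,0],[1.2,18,0,0],[1.35,20.8,0,0],[1.35,20.8,0,0],[1.35,20.8,0,0],[1.35,20.8,0,0]]'
```

```text
time_s: 20.15
eef_pos: [0.4993, 0.2603, 0.1745]
orientation: [-180.0, 0.1, 95.7]
ft_force: [0.4, -0.2, -1.5]
grip_width: 0.0501
gripper_force: 25.0
```

```bash
python3 -m pendant '[[0,0,-2,0],[0,0.1,-5,0],[0,0.1,-8,0]]'
```

```text
time_s: 20.45
eef_pos: [0.4998, 0.2623, 0.0944]
orientation: [179.9, 0.0, 95.8]
ft_force: [-0.9, 1.0, -1.7]
grip_width: 0.0503
gripper_force: 25.0
```

```bash
python3 -m pendant '[[-0.1,0.1,-2,0],[-0.1,0.1,-4,0],[-0.1,0.1,-5.3,0],[-0.1,0.1,-5.9,0],[-0.1,0.1,-6.2,0],[-0.1,0.1,-6.2,0],[-0.1,0.1,-6.2,0]]' && python3 -m pendant '[[0,0,0,0],[0,0,0,0],[0,0,0,0],[0,0,0,0],[0,0,0,0],[0,0,0,0],[0,0,2,0],[0,0,6,0],[0,0,11,0],[0,0,15,0],[0,0,15,0],[0,0,15,0]]' 9.4
```

```text
time_s: 21.15
eef_pos: [0.4984, 0.2655, 0.0332]
orientation: [179.9, -0.0, 96.0]
ft_force: [0.8, 0.3, -2.2]
grip_width: 0.0503
gripper_force: 25.0
time_s: 22.35
eef_pos: [0.498, 0.2657, 0.1832]
orientation: [179.9, -0.1, 96.0]
ft_force: [0.4, 0.7, -0.7]
grip_width: 0.094
gripper_force: 0.0
```

```bash
python3 -m pendant '[[-4.8,-59.3,0,-2.1],[-4.8,-59.3,0,-2.1],[-4.8,-59.3,0,-2.1],[-4.8,-59.3,0,-2.1],[-4.8,-59.3,0,-2.1],[-4.8,-59.3,0,-2.1],[-4.8,-59.3,0,-2.1],[-4.8,-59.3,0,-2.1],[-4.8,-59.3,0,-2.1],[-4.8,-59.3,0,-2.1],[-4.8,-59.3,0,-2.1],[-4.8,-59.3,0,-2.1]]' && python3 -m pendant '[[0,0,0,0],[0,0,0,0],[0,0,0,0]]'
```

```text
time_s: 23.55
eef_pos: [0.4481, -0.3294, 0.1806]
orientation: [-179.8, -0.1, 79.1]
ft_force: [1.2, 0.2, 0.5]
grip_width: 0.0937
gripper_force: 0.0
time_s: 23.85
eef_pos: [0.4496, -0.3254, 0.1811]
orientation: [-179.9, -0.1, 79.3]
ft_force: [-0.1, 0.8, 0.5]
grip_width: 0.0942
gripper_force: 0.0
```

```bash
python3 -c "
from h import *
T=cams.camera('top');S=cams.camera('side');cv2.imwrite('pics/g4.png',np.hstack([crop(T['img'],120,190,180,75,2.5)[:,:],crop(S['img'],270,200,90,75,2.5)]))"
```

```text
(no output)
```

View pics/g4.png

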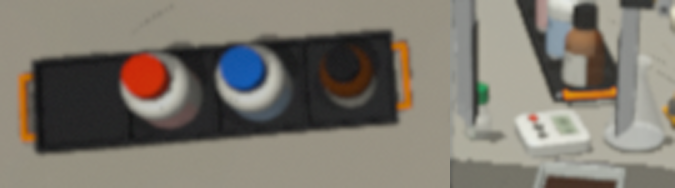

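Red, blue and brown stand upright in black wells 2, 3 and 4 from the left, with caps near crop pixels (145,76), (243,67) and (343,62). Now yellow.

```bash
python3 -m pendant '[[0,0,-3,0],[0,0,-7,0],[0,0,-10,0],[0,0,-12,0],[0,0,-13.8,0],[0,0,-14.8,0],[0,0,-14.8,0],[0,0,-14.8,0]]' && python3 -m pendant '[[0,0,0,0],[0,0,0,0],[0,0,0,0],[0,0,0,0],[0,0,0,0],[0,0,0,0],[0,0,0,0]]' 4.5 25 && python3 -m pendant '[[0,0,2,0],[0,0,6,0],[0,0,10,0],[0,0,14,0],[0.3,4,14,0.3],[0.6,8.5,14,0.6],[0.9,13,14,0.9],[1.2,17.5,14,1.2],[1.5,22,14,1.5],[1.8,26.5,14,1.8],[2.2,31,14,2.1],[2.2,31,14,2.1]]'
```

```text
time_s: 24.75
eef_pos: [0.4504, -0.3274, 0.035]
orientation: [180.0, 0.0, 79.2]
ft_force: [-0.6, -0.2, 0.1]
grip_width: 0.0943
gripper_force: 0.0
time_s: 25.45
eef_pos: [0.4495, -0.3275, 0.0345]
orientation: [-180.0, -0.0, 79.2]
ft_force: [-1.4, 0.6, 2.8]
grip_width: 0.0509
gripper_force: 25.0
time_s: 26.65
eef_pos: [0.4719, -0.0101, 0.1739]
orientation: [-180.0, -0.2, 96.6]
ft_force: [-0.3, 0.3, -0.9]
grip_width: 0.0507
gripper_force: 25.0
```

```bash
python3 -m pendant '[[0.3,4.5,0,0],[0.6,9,0,0],[0.9,13.5,0,0],[1.1,18,0,0],[1.3,22.5,0,0],[1.5,27,0,0],[1.7,31.5,0,0],[1.9,34.5,0,0],[1.9,35.3,0,0],[1.9,35.3,0,0],[1.9,35.3,0,0],[1.9,35.3,0,0]]' && python3 -m pendant '[[0,0,-2,0],[0,0,-5,0],[0,0,-8,0],[0,0,-8,0]]'
```

```text
time_s: 27.85
eef_pos: [0.4914, 0.3328, 0.1747]
orientation: [-180.0, 0.1, 95.8]
ft_force: [0.1, -0.4, -1.7]
grip_width: 0.0512
gripper_force: 25.0
time_s: 28.25
eef_pos: [0.4885, 0.3324, 0.0915]
orientation: [-179.6, 0.2, 95.8]
ft_force: [-1.0, -0.8, -1.6]
grip_width: 0.0508
gripper_force: 25.0
```

```bash
python3 -m pendant '[[0,0.1,-2,0],[0,0.1,-4,0],[0,0.1,-5.3,0],[0,0.1,-5.9,0],[0,0.1,-6.2,0],[0,0.1,-6.2,0],[0,0.1,-6.2,0]]'
```

```text
time_s: 28.95
eef_pos: [0.4914, 0.3366, 0.0333]
orientation: [179.9, -0.0, 96.0]
ft_force: [0.1, -0.1, -1.4]
grip_width: 0.0513
gripper_force: 25.0
```

Release, rise, and back away to clear the view.

```bash
python3 -m pendant '[[0,0,0,0],[0,0,0,0],[0,0,0,0],[0,0,0,0],[0,0,0,0],[0,0,0,0],[0,0,2,0],[0,0,6,0],[0,0,11,0],[0,0,15,0],[0,0,19,0],[0,0,19,0]]' 9.4 && python3 -m pendant '[[-3,-45,0,-2],[-3,-45,0,-2],[-3,-45,0,-2],[-3,-45,0,-2],[-3,-45,0,-2],[-3,-45,0,-2],[-3,-45,0,-2],[-3,-45,0,-2],[-3,-45,0,-2],[-3,-45,0,-2],[-3,-45,0,-2],[-3,-45,0,-2]]'; python3 -c "
from h import *
T=cams.camera('top');S=cams.camera('side');cv2.imwrite('pics/g5.png',np.hstack([crop(T['img'],125,195,165,60,3),crop(S['img'],285,170,70,60,3)]))
print(proj(T,[[.4911,.3356,.102],[.4986,.264,.102],[.506,.1924,.102],[.5135,.1208,.089]])*3-np.array([125,195])*3)"
```

```text
time_s: 30.15
eef_pos: [0.4942, 0.3377, 0.2281]
orientation: [179.5, -0.3, 96.0]
ft_force: [1.0, -0.0, -0.5]
grip_width: 0.0938
gripper_force: 0.0
time_s: 31.35
eef_pos: [0.4607, -0.112, 0.2219]
orientation: [-179.9, -0.1, 80.1]
ft_force: [0.6, 0.5, -0.5]
grip_width: 0.094
gripper_force: 0.0
[[ 41.91592556  84.0791874 ]
 [158.64684917  74.45236646]
 [274.753871    65.03380079]
 [392.30651512  59.56530288]]
```

View pics/g5.png

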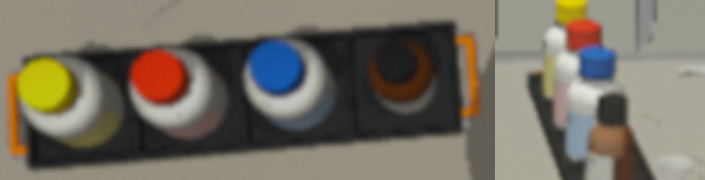

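All four bottles stand upright. Cap centres (45,84), (158,76), (276,66) and (398,60) fall within about 4 mm of the predicted well-centre positions.

```bash
python3 -c "
from bench import order;print(order.sign_off())"
```

```text
the job is handed in; nothing more can be done
None
```

I moved all four bottles into the black rack in mirrored order (yellow, red, blue, brown from left to right). In the last pictures they stood upright in their wells, and I handed the job in at about 31 s; sign-off returned no verdict.

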